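# Load the pack leak tester, lay its hold-down bar and start the test

### The job

Turn the leak tester's selector back to standby (the round dot), then move every unlabelled pack left in the rack to the reject carton and set each fresh labelled pack flat in a pocket of its own in the rack. Once they are all in, lay the hold-down bar, grip up and centred, across the rack's two saddles, and then turn the selector to test (the long line). Do not disturb the other things on the table.

Things in the scene. Friction and masses are not known exactly. Their poses are not given: they have to be found in the camera images.
- rack: fixed leak-test rack: aluminium base 110 (x) x 370 (y) x 8 (z) mm, a row of four pockets along y, a grey saddle post at each end; origin at the centre of its underside. Dividers 4 mm thick, 14 mm above the pocket floor; front and back lips 6 mm. Saddles at y = +-162 mm, 20 mm thick in y, seat 50 mm above the table between two 12 mm high cheeks 37 mm apart in x
- pocket0 (a point): centre of the floor (8 mm above the table) of pocket 0 (pocket 0 at the rack's -y end, pitch 74 mm), axes as the rack's; pocket opening 57 (x) x 70 (y) mm, the pack's 64 mm side goes along the rack's y
- pocket1 (a point): centre of the floor (8 mm above the table) of pocket 1 (pocket 0 at the rack's -y end, pitch 74 mm), axes as the rack's; pocket opening 57 (x) x 70 (y) mm, the pack's 64 mm side goes along the rack's y
- pocket2 (a point): centre of the floor (8 mm above the table) of pocket 2 (pocket 0 at the rack's -y end, pitch 74 mm), axes as the rack's; pocket opening 57 (x) x 70 (y) mm, the pack's 64 mm side goes along the rack's y
- pocket3 (a point): centre of the floor (8 mm above the table) of pocket 3 (pocket 0 at the rack's -y end, pitch 74 mm), axes as the rack's; pocket opening 57 (x) x 70 (y) mm, the pack's 64 mm side goes along the rack's y
- bar_seat (a point): point midway between the two saddle seats at seat height (50 mm above the table, 6 mm above the tops of seated packs), axes as the rack's: where the bar's origin belongs
- bar: loose hold-down bar: flat steel 30 (x) x 360 (y) x 8 (z) mm with a black grip block on top of its middle, 18 (x) x 50 (y) mm, reaching from 8 to 40 mm above the underside; 0.35 kg; origin at the centre of its underside, z up on the grip side. Starts flat on the table at the left
- pack0: sealed portion pack, white tub with a clear lid film and a paper label with a blue stripe, fresh, to be tested; 50 (x) x 64 (y) x 36 (z) mm, about 120 g, origin at the centre of its underside; starts on the table between robot and rack. None if absent
- pack1: sealed portion pack, white tub with a clear lid film and a paper label with a blue stripe, fresh, to be tested; 50 (x) x 64 (y) x 36 (z) mm, about 120 g, origin at the centre of its underside; starts on the table between robot and rack. None if absent
- pack2: sealed portion pack, white tub with a clear lid film and a paper label with a blue stripe, fresh, to be tested; 50 (x) x 64 (y) x 36 (z) mm, about 120 g, origin at the centre of its underside; starts on the table between robot and rack. None if absent
- pack3: sealed portion pack, white tub with a clear lid film and a paper label with a blue stripe, fresh, to be tested; 50 (x) x 64 (y) x 36 (z) mm, about 120 g, origin at the centre of its underside; starts on the table between robot and rack. None if absent
- old0: failed pack left in the rack from the last run: plain white tub without a label, 50 (x) x 64 (y) x 36 (z) mm, about 120 g, origin at the centre of its underside; starts in a pocket of the rack. None if absent
- old1: failed pack left in the rack from the last run: plain white tub without a label, 50 (x) x 64 (y) x 36 (z) mm, about 120 g, origin at the centre of its underside; starts in a pocket of the rack. None if absent
- old2: failed pack left in the rack from the last run: plain white tub without a label, 50 (x) x 64 (y) x 36 (z) mm, about 120 g, origin at the centre of its underside; starts in a pocket of the rack. None if absent
- carton: fixed open cardboard reject carton, outside 140 x 140 x 60 mm high, walls and floor 4 mm, origin at the centre of its underside, two short flaps folded out at its y sides; at the right
- control: fixed grey control box 110 (x) x 110 (y) x 50 (z) mm with the selector on top of its centre, origin at the centre of its underside; at the right. Marks 33 to 51 mm from the selector axis, at angles from the box's +x axis towards +y: round dot (standby) at +0.6 rad, two short ticks at +0.2 and -0.2, long thick line (test) at -0.6
- selector (a joint): angle of the selector in rad, growing clockwise seen from above, range 0 to 1.7, friction holds it where it is left; the pointer end of its bar grip points at angle 0.8 - joint from the control box's +x axis towards +y. Standby mark (dot) = 0.2, test mark (long line) = 1.4
- selector_axis (a point): point on the selector's axis at the top of its bar grip, 86 mm above the table, axes as the control box's (it does not turn). The bar grip is 46 mm long along the pointer, 12 mm thick, and reaches from 56 to 86 mm above the table, over a disc of radius 24 mm; a white line marks its pointer end
- label_roll: bystander: upright roll of blank labels, 76 mm diameter, 40 mm high; origin on its underside or axis
- marker: bystander: blue marker pen, 16 x 130 mm, lying; origin on its underside or axis
- thermometer: bystander: grey hand-held instrument 44 x 110 x 20 mm; origin on its underside or axis
- tub: bystander: empty white round tub, 84 mm diameter, 70 mm high; origin on its underside or axis
- jar: bystander: white jar, 60 mm diameter, 90 mm high; origin on its underside or axis
- scraper: bystander: spatula, 170 mm long; origin on its underside or axis
There are look-alikes about, which are no part of the job. What is shaped like the pack3 but red or yellow is not meant.

How it is judged (in metres and radians):
On the way, in this order (a step that is already met when the one before it is completed fails the run):
1. the selector is at standby (value of joint selector between 0.07 and 0.33 rad), for 0.2 s.
2. the left-over packs are in the reject carton and all fresh packs in pockets (((horizontal distance between pack0 and pocket0 below 0.009 m and z of pack0 in the frame of pocket0 between -0.004 and 0.005 m) or (horizontal distance between pack0 and pocket1 below 0.009 m and z of pack0 in the frame of pocket1 between -0.004 and 0.005 m) or (horizontal distance between pack0 and pocket2 below 0.009 m and z of pack0 in the frame of pocket2 between -0.004 and 0.005 m) or (horizontal distance between pack0 and pocket3 below 0.009 m and z of pack0 in the frame of pocket3 between -0.004 and 0.005 m)) and angle between each of pack0, pack1, pack2, pack3's own z axis and vertical below 0.1 rad and angle between the y axis of each of pack0, pack1, pack2, pack3 and the y axis of rack, either way round below 0.15 rad and ((horizontal distance between pack1 and pocket0 below 0.009 m and z of pack1 in the frame of pocket0 between -0.004 and 0.005 m) or (horizontal distance between pack1 and pocket1 below 0.009 m and z of pack1 in the frame of pocket1 between -0.004 and 0.005 m) or (horizontal distance between pack1 and pocket2 below 0.009 m and z of pack1 in the frame of pocket2 between -0.004 and 0.005 m) or (horizontal distance between pack1 and pocket3 below 0.009 m and z of pack1 in the frame of pocket3 between -0.004 and 0.005 m)) and ((horizontal distance between pack2 and pocket0 below 0.009 m and z of pack2 in the frame of pocket0 between -0.004 and 0.005 m) or (horizontal distance between pack2 and pocket1 below 0.009 m and z of pack2 in the frame of pocket1 between -0.004 and 0.005 m) or (horizontal distance between pack2 and pocket2 below 0.009 m and z of pack2 in the frame of pocket2 between -0.004 and 0.005 m) or (horizontal distance between pack2 and pocket3 below 0.009 m and z of pack2 in the frame of pocket3 between -0.004 and 0.005 m)) and ((horizontal distance between pack3 and pocket0 below 0.009 m and z of pack3 in the frame of pocket0 between -0.004 and 0.005 m) or (horizontal distance between pack3 and pocket1 below 0.009 m and z of pack3 in the frame of pocket1 between -0.004 and 0.005 m) or (horizontal distance between pack3 and pocket2 below 0.009 m and z of pack3 in the frame of pocket2 between -0.004 and 0.005 m) or (horizontal distance between pack3 and pocket3 below 0.009 m and z of pack3 in the frame of pocket3 between -0.004 and 0.005 m)) and x of old0 in the frame of carton between -0.068 and 0.068 m and y of old0 in the frame of carton between -0.068 and 0.068 m and z of each of old0, old1, old2 in the frame of carton below 0.065 m and x of old1 in the frame of carton between -0.068 and 0.068 m and y of old1 in the frame of carton between -0.068 and 0.068 m and x of old2 in the frame of carton between -0.068 and 0.068 m and y of old2 in the frame of carton between -0.068 and 0.068 m), for 0.2 s.
3. the hold-down bar lies in both saddles (x of bar in the frame of bar_seat between -0.007 and 0.007 m and y of bar in the frame of bar_seat between -0.015 and 0.015 m and z of bar in the frame of bar_seat between -0.004 and 0.004 m and angle between bar's own z axis and vertical below 0.08 rad and angle between the y axis of bar and the y axis of rack, either way round below 0.06 rad), for 0.2 s.
4. the selector is at test (value of joint selector between 1.27 and 1.53 rad), for 0.2 s.
At the end, for the whole second after the job is handed in: Every left-over pack is inside the reject carton; every fresh pack lies flat and square in a pocket (within 9 mm of its centre); the bar lies level in both saddles, grip up, within 7 mm across and 15 mm lengthwise of the centre, at rest; the selector is within 0.13 rad of the test mark (1.4) (all of step 2 and all of step 3 and all of step 4 and linear speed of bar below 0.02 m/s); the robot touches nothing.
It fails at once if a bystander is pushed more than 40 mm (distance of any of label_roll, marker, thermometer, tub, jar, scraper from where it was at the start of the episode above 0.04 m).
Of pack0, pack1, pack2, pack3 only 3 to 4 are there at a start; the rules pass over those that are not, and their reading is None.
Of old0, old1, old2 only 1 to 2 are there at a start; the rules pass over those that are not, and their reading is None.
At some moment in a run one of pack0, pack1, pack2, pack3, bar may be knocked a few centimetres aside while the robot is not near it.
Once in a run the grip may slacken for a moment while it holds something.
It also fails if it takes over 208 s, if anything falls off the work surface, if the arm or the gripper's body presses on something with over 40 N, if the wrist force passes 120 N, or if a joint passes its speed limit or range.

### The arm

A 6-joint arm with a two-finger parallel gripper is mounted at the origin on the work surface. World frame = base frame: x ahead of the robot, y to its left, z up, the work surface at z = 0. Lengths are in mm, angles in rad, forces in N, time in s.
With the tool pointing down it reaches from about 275 to 775 mm from the base axis. Payload 14.6 kg.
Tool frame: the origin (TCP) lies at the very end of the fingers, on their centre line; the grasp point (between the pads) lies 19 mm behind it (env.pinch_z is the distance from the TCP to the grasp point, in mm); z points along the fingers, y is the line along which they close (so a half turn about z gives the same grasp; the last joint's range is limited). The gripper opens to 85 mm and grips with 20 to 120 N. Pads are 22 mm wide; open, the fingers measure 114 mm over their backs; the gripper's body (76 mm by 85 mm) begins 54 mm behind the grasp point. The pads swing forward as they close: fully open they stand 13 mm farther back than shut.
Start: joints at [-1.276, 0.263, -0.048, 1.259, 0, 1.415], TCP at [228.257, -472.787, 231.278] pointing down, gripper open.
Joint ranges: [-2.65, 2.65], [-0.89, 1.7], [-1.18, 1.37], [-2.13, 2.11], [-1.35, 1.29], [-3.14, 3.14]. Speed limits (rad/s): [1.89, 1.89, 2.57, 2.79, 3.14, 3.14].

### API

Orientations are given as a unit quaternion [x, y, z, w].
In Python, from cell import env gives the robot as it stands.
- The arm moves only by the tool jog_arm, never from a script. Its argument "deltas" is a list of rows, each a list of 7 numbers: the turn, a rotation vector about the tool's x, y, z in units of 8 degrees (1.0 is 8 degrees), then the shift along the tool's x, y, z in units of 0.03 m (1.0 is 0.03 m), then the finger opening in mm, from 0 to 85.4. In form: [[ax, ay, az, dx, dy, dz, hand], ...]. A call has 1 to 20 rows; each row shifts and turns the commanded pose from where the row before left it, along the tool's axes as they then stand; what a row does not reach is not made up. A row lasts 1/8 s, in which the tool goes at most 62.5 mm and 10.7 degrees, less where a joint would pass 70% of its speed; a pose out of reach is approached as far as the arm can. A call with a number of a shift or a turn outside -1 to 1 is refused whole. A call with a gripper value outside its range is refused whole. The fingers move at their own pace and stop on an object; "grip_force" is the grip in N (left out, the last holds). Time passes only in rows, so rows that do not move let the fingers close. It gives the time, the measured TCP pose, the force, the opening and the grip force at its end, in the units of the state.
- env.get_obs(): the state, without advancing time (a new reading comes with each control period).
- env.capture(name): name is "side" or "top"; returns a dict with "color" (400x640x3 uint8, red, green, blue), "range_z" (400x640 float32, mm along the optical axis (not along the pixel's ray), 0 where there is no reading), "camera_matrix" (3x3 intrinsics, pixels), "k1" (the pictures are not rectified: a ray, as slopes to the right and down, at radius r is drawn at 1 + k1 r^2 times it, then the intrinsics apply), "R" (3x3) and "t" (3): a world point X has camera coordinates R X + t. Camera axes: x right, y down, z forward; pixel columns grow to the right and rows downward; lengths in mm; the calibration is good to about 2 mm. A picture is of the moment at which its call begins.
- env.sign_off(): hands the job in; it is judged then, once.
The state is a dict: "time": time; "qpos": joint angles; "qvel": joint speeds; "joint_torque": joint torques, N m; "ee_pos": TCP position; "ee_rot": TCP orientation; "contact_force": force on the tool from outside, world axes, zero at the start; "wrist_torque": the same for the moment, N m; "gripper_width": opening from 0.0 (shut) to 1.0 (fully open); "grasp_force": force on a finger pad.
Only numpy, scipy, OpenCV 4.12 (cv2) and the standard library are available. Lean on these libraries where they do the work, as an engineer would, in place of code of your own. Each camera call takes 0.05 s, during which the arm holds its last target. There are 200 camera calls.

## Working session

There is one attempt and no reset: what is moved stays moved. The work goes in short steps, Python scripts to look and compute and a tool call to move; the robot and the scene stay as the last step left them, time stands still between calls to the robot, and variables do not carry over. Pictures are saved under pics/ and viewed, at most 14 in all, crops included, and the job is handed in when it is done.

Besides the shell and the picture viewer there is one more tool, called by a JSON object that holds its "fn" and its "kwargs", one argument or row to a line. jog_arm: Moves the arm, as the interface text tells. Its arguments: {"type":"object","properties":{"deltas":{"type":"array","items":{"type":"array","items":{"type":"number"}}},"grip_force":{"type":"number"}},"required":["deltas"]}

```bash
ls; mkdir -p pics; python3 - <<'E'
from cell import env
import cv2,pickle
for n in("top","side"):
    c=env.capture(n); pickle.dump(c,open(n+"0.pkl","wb"))
    cv2.imwrite(f"pics/{n}0.png",c["color"][:,:,::-1]); print(n,c["camera_matrix"].tolist(),c["k1"],c["R"].round(4).tolist(),c["t"])
o=env.get_obs();print(o)
E
```

```text
pics
top [[487.3856633988423, 0.0, 321.62029741189946], [0.0, 487.3856633988423, 193.79273224086717], [0.0, 0.0, 1.0]] 0.017443314425815874 [[-0.0092, -1.0, 0.0016], [-0.9958, 0.009, -0.0913], [0.0913, -0.0025, -0.9958]] [  23.51200018  503.66354476 1282.54286811]
side [[509.9398684437956, 0.0, 320.24320252044134], [0.0, 509.9398684437956, 204.29887258208043], [0.0, 0.0, 1.0]] 0.03809371889118891 [[-0.7738, -0.6334, -0.0058], [-0.483, 0.5959, -0.6415], [0.4098, -0.4937, -0.7671]] [ 435.92730008  291.1134519  1284.80221689]
{'time': 0.1, 'qpos': array([-1.27630737e+00,  2.63483134e-01, -4.88260325e-02,  1.25940357e+00,
        9.71429200e-06,  1.41549481e+00]), 'qvel': array([ 0.00105313, -0.00258441,  0.00209353,  0.00093539,  0.00050548,
        0.00112811]), 'joint_torque': array([ 7.66481335e-04, -6.38581395e+01,  3.85066009e+01,  9.98902658e-03,
       -2.08834845e-04,  1.51336189e-05]), 'ee_pos': array([ 228.18876984, -472.56575191,  230.88642708]), 'ee_rot': array([ 9.74817374e-01,  2.23004211e-01, -2.70170148e-05, -4.57432848e-04]), 'contact_force': array([-0.3666085 , -0.52477951, -0.79573707]), 'wrist_torque': array([ 0.04922862, -0.05244979, -0.01660716]), 'grasp_force': 0.0, 'gripper_width': 1.0005369074805066}
```

View pics/top0.png

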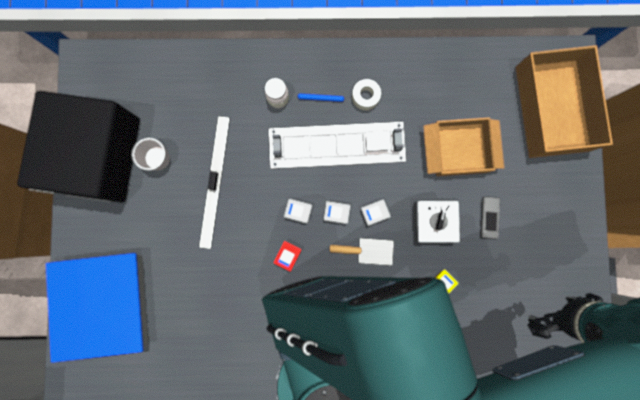

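View pics/side0.png

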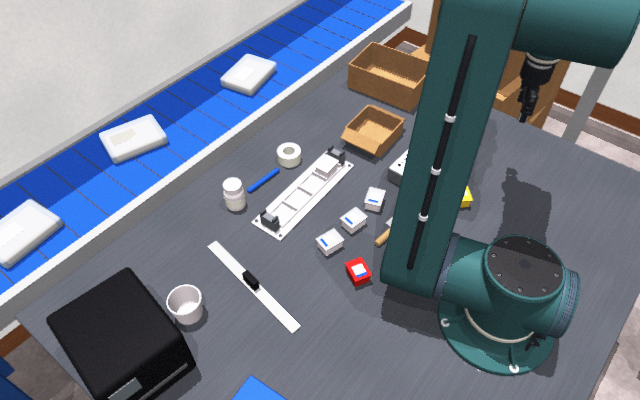

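The top view shows:
- **Rack:** at (337,145), with an old pack in its right end pocket at (377,143).
- **Fresh packs:** (298,211), (337,212) and (375,212). The red look-alike at (287,256) and the yellow one at (447,281) are not meant.
- **Control and reject carton:** the control is at (438,221). The flapped reject carton is at (463,147); the large box at (565,100) has no flaps.
- **Bar:** at (213,182).

The arm may be hiding something.

```bash
cat > h.py <<'E'
import numpy as np,cv2,pickle
def slopes(c,uv):
    K=c["camera_matrix"];d=np.array([c["k1"],0,0,0,0.])
    return cv2.undistortPoints(np.float64(uv).reshape(-1,1,2),K,d).reshape(-1,2)
def cast(c,uv,z):
    s=slopes(c,uv);D=np.c_[s,np.ones(len(s))]@c["R"];C=-c["R"].T@c["t"]
    return C+D*((z-C[2])/D[:,2])[:,None]
def proj(c,X):
    p,_=cv2.projectPoints(np.float64(X).reshape(-1,1,3),cv2.Rodrigues(c["R"])[0],c["t"],c["camera_matrix"],np.array([c["k1"],0,0,0,0.]));return p.reshape(-1,2)
def cloud(c):
    v,u=np.mgrid[0:400,0:640];s=slopes(c,np.c_[u.ravel(),v.ravel()]);r=c["range_z"].reshape(-1,1)
    X=(np.c_[s,np.ones(len(s))]*r-c["t"])@c["R"];X[r[:,0]==0]=np.nan;return X.reshape(400,640,3)
def rect(P):
    (c,s,a)=cv2.minAreaRect(np.float32(P[:,:2]));return np.round(c,1),np.round(s,1),round(a,1)
E
python3 - <<'E'
from h import *
c=pickle.load(open("top0.pkl","rb"));X=cloud(c);Z=X[:,:,2]
print("table z",[np.round(X[v,u],1).tolist() for v,u in((180,250),(180,330),(260,330),(100,450))])
for n,(u0,u1,v0,v1,lo,hi) in dict(pA=(278,318,195,230,28,44),pB=(319,355,195,230,28,44),pC=(356,395,195,230,28,44),old=(255,415,110,175,35,48),saddle=(255,415,110,175,49,75),base=(255,415,115,178,4,70),bar=(190,240,110,255,4,50),grip=(190,240,110,255,25,50),ctl=(410,465,190,250,42,60),sel=(410,465,190,250,70,100),carton=(410,515,105,185,45,75)).items():
    m=np.zeros((400,640),np.uint8);s=np.s_[v0:v1,u0:u1];m[s]=((Z[s]>lo)&(Z[s]<hi))
    n_,L,st,_=cv2.connectedComponentsWithStats(m)
    for i in range(1,n_):
        if st[i,4]>12: print(n,st[i,4],*rect(X[L==i]),"z",np.round(np.median(Z[L==i]),1),"ctr",X[L==i][:,:2].mean(0).round(1))
im=c["color"][100:300,190:520,::-1];cv2.imwrite("pics/crop1.png",cv2.resize(im,(792,480),interpolation=cv2.INTER_CUBIC))
im=c["color"][190:250,405:470,::-1];cv2.imwrite("pics/crop2.png",cv2.resize(im,(650,600),interpolation=cv2.INTER_CUBIC))
E
```

```text
table z [[545.1, 213.5, 4.1], [543.6, -4.4, 0.3], [326.6, -2.1, -3.7], [763.9, -339.4, -0.6]]
pA 454 [459.9  83.4] [64.  50.1] 74.7 z 35.6 ctr [459.9  83.1]
pB 457 [454.8 -19.9] [63.8 49.6] 80.8 z 35.5 ctr [455.  -19.9]
pC 452 [ 454.3 -122.9] [49.9 64.5] 20.6 z 35.6 ctr [ 454.2 -122.7]
old 427 [ 645.  -132.7] [51.3 64.1] 5.7 z 42.9 ctr [ 644.9 -132.3]
old 31 [ 642.7 -178.1] [30.6 21.3] 39.8 z 45.7 ctr [ 641.5 -181. ]
old 14 [645.2 142.8] [ 7.9 14.1] 88.8 z 46.3 ctr [645.5 142.5]
old 24 [632.5 135.2] [13.8 31.1] 45.1 z 46.2 ctr [631.2 136.8]
saddle 103 [ 646.7 -184.9] [52.2 21.4] 2.7 z 54.1 ctr [ 647.  -184.7]
saddle 37 [653.9 139. ] [11.4 19.2] 2.0 z 60.0 ctr [654.7 139.3]
saddle 68 [627.7 137.2] [40.7 18.7] 2.6 z 52.4 ctr [622.6 136.2]
base 4814 [642.3 -23.3] [116.2 369.9] 1.7 z 8.7 ctr [639.4 -24.5]
bar 1320 [544.4 311.1] [ 37.6 361.3] 82.1 z 7.9 ctr [538.5 310. ]
grip 146 [542.8 310.2] [18.6 49.4] 82.2 z 37.6 ctr [542.4 309.2]
ctl 1627 [ 429.2 -283.2] [111.2 107.4] 89.5 z 50.1 ctr [ 428.6 -281.8]
sel 106 [ 427.9 -283. ] [13.3 45.2] 74.5 z 83.9 ctr [ 427.6 -282. ]
carton 1322 [ 626.2 -358.3] [141.  195.4] 3.3 z 54.8 ctr [ 625.9 -354.9]
```

View pics/crop1.png

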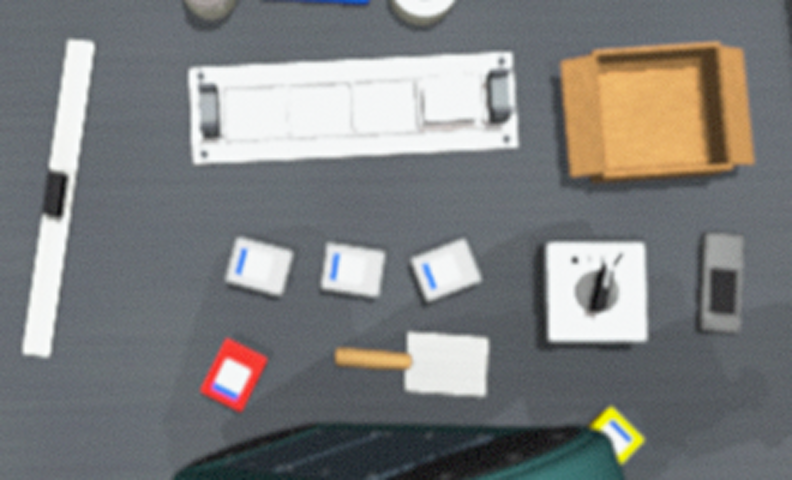

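View pics/crop2.png

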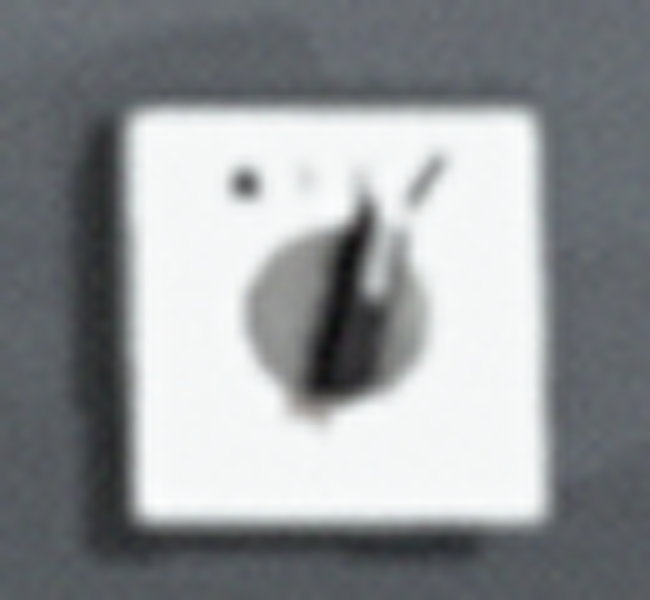

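The second crop shows the pointer at about -0.27 rad, between the inner tick and the test line. The control box is nearly square to the world axes. The fresh packs each carry a blue stripe, and the rack holds one plain pack. I'll go to the selector first.

```bash
cat > go.py <<'E'
import sys,numpy as np
from cell import env
from scipy.spatial.transform import Rotation as Ro
def st():
    o=env.get_obs();R=Ro.from_quat(o["ee_rot"]).as_matrix();return o,R,np.degrees(np.arctan2(R[1,0],R[0,0]))
if __name__=="__main__":
    x,y,z,ph=map(float,sys.argv[1:5]);o,R,p=st();d=np.array([x,y,z])-o["ee_pos"]
    t=(p-ph+180)%360-180;a=np.radians(ph)
    print("t",round(o["time"],2),"pos",o["ee_pos"].round(1),"phi",round(p,2),"tilt",np.degrees(R[:2,2]).round(2),"q",o["qpos"].round(2)[[0,5]],"F",o["contact_force"].round(1),"w",round(o["gripper_width"]*85.4,1),"g",round(o["grasp_force"],1))
    print("turn az",round(t/8,2),"then dxyz",(np.array([d[0]*np.cos(a)+d[1]*np.sin(a),d[0]*np.sin(a)-d[1]*np.cos(a),-d[2]])/30).round(3))
E
```

{"fn": "jog_arm", "kwargs": {
  "deltas": [
    [0,0,-1,0,0,0.15,45],
    [0,0,-1,0,0,0.15,45],
    [0,0,-1,0,0,0.15,45],
    [0,0,-1,0,0,0.15,45],
    [0,0,-1,0,0,0.15,45],
    [0,0,-1,0,0,0.15,45],
    [0,0,-1,0,0,0.15,45],
    [0,0,-1,0,0,0.15,45],
    [0,0,-1,0,0,0.15,45],
    [0,0,-1,0,0,0.15,45],
    [0,0,-1,0,0,0.15,45],
    [0,0,-1,0,0,0.15,45],
    [0,0,-1,0,0,0.15,45],
    [0,0,-1,0,0,0.15,45],
    [0,0,-1,0,0,0.15,45],
    [0,0,-1,0,0,0.15,45],
    [0,0,-1,0,0,0.15,45],
    [0,0,-0.34,0,0,0.15,45]
  ]
}}

```text
time: 2.35
ee_pos: [228.2, -472.6, 149.9]
ee_rot: [0.133, 0.991, 0.0, -0.0]
contact_force: [-0.2, 0.2, -0.2]
gripper_width: 0.521
grasp_force: 0.0
```

{"fn": "jog_arm", "kwargs": {
  "deltas": [
    [0,0,0,-0.5,0.8,0,45],
    [0,0,0,-0.5,0.8,0,45],
    [0,0,0,-0.5,0.8,0,45],
    [0,0,0,-0.5,0.8,0,45],
    [0,0,0,-0.5,0.8,0,45],
    [0,0,0,-0.5,0.8,0,45],
    [0,0,0,-0.5,0.8,0,45],
    [0,0,0,-0.5,0.8,0,45],
    [0,0,0,-0.5,0.8,0,45],
    [0,0,0,-0.2,0.7,0,45],
    [0,0,0,0,0,0,45]
  ]
}}

```text
time: 3.72
ee_pos: [427.8, -281.1, 150.1]
ee_rot: [0.134, 0.991, 0.0, -0.0]
contact_force: [0.1, 0.1, -0.6]
gripper_width: 0.527
grasp_force: 0.0
```

```bash
python3 go.py 428.3 -283 64 164.5
```

```text
t 3.73 pos [ 427.8 -281.1  150.1] phi 164.6 tilt [-0.02  0.03] q [-0.74 -0.47] F [ 0.1  0.1 -0.6] w 45.0 g 0.0
turn az 0.01 then dxyz [-0.031 -0.056  2.869]
```

{"fn": "jog_arm", "kwargs": {
  "deltas": [
    [0,0,0,-0.03,-0.06,0.8,45],
    [0,0,0,0,0,0.8,45],
    [0,0,0,0,0,0.7,45],
    [0,0,0,0,0,0.57,45],
    [0,0,0,0,0,0,0],
    [0,0,0,0,0,0,0],
    [0,0,0,0,0,0,0],
    [0,0,0,0,0,0,0],
    [0,0,0,0,0,0,0]
  ],
  "grip_force": 30
}}

```text
time: 4.85
ee_pos: [427.9, -284.0, 64.7]
ee_rot: [0.135, 0.991, -0.0, 0.0]
contact_force: [-2.1, 5.4, 7.1]
gripper_width: 0.134
grasp_force: 34.3
```

```bash
python3 go.py 428.3 -283 64 214
```

```text
t 4.85 pos [ 427.9 -284.    64.7] phi 164.5 tilt [ 0.02 -0.01] q [-0.74 -0.47] F [-2.1  5.4  7.1] w 11.4 g 34.3
turn az -6.19 then dxyz [-0.029  0.021  0.023]
```

{"fn": "jog_arm", "kwargs": {
  "deltas": [
    [0,0,-0.7,0,0,0,0],
    [0,0,-0.7,0,0,0,0],
    [0,0,-0.7,0,0,0,0],
    [0,0,-0.7,0,0,0,0],
    [0,0,-0.7,0,0,0,0],
    [0,0,-0.7,0,0,0,0],
    [0,0,-0.7,0,0,0,0],
    [0,0,-0.7,0,0,0,0],
    [0,0,-0.6,0,0,0,0],
    [0,0,0,0,0,0,0],
    [0,0,0,0,0,0,0]
  ]
}}

```text
time: 6.22
ee_pos: [428.2, -285.1, 64.7]
ee_rot: [-0.292, 0.956, -0.001, 0.0]
contact_force: [-1.6, -5.4, 6.3]
gripper_width: 0.133
grasp_force: 34.1
```

{"fn": "jog_arm", "kwargs": {
  "deltas": [
    [0,0,0,0,0,0,45],
    [0,0,0,0,0,0,45],
    [0,0,0,0,0,0,45],
    [0,0,0,0,0,-0.7,45],
    [0,0,0,0,0,-1,45],
    [0,0,0,0,0,-1,45],
    [0,0,0,0,0,-1,45],
    [0,0,1,0,0,-1,80],
    [0,0,1,0,0,0,80],
    [0,0,1,0,0,0,80],
    [0,0,1,0,0,0,80],
    [0,0,1,0,0,0,80],
    [0,0,1,0,0,0,80],
    [0,0,1,0,0,0,80],
    [0,0,1,0,0,0,80],
    [0,0,0,0,0,0,80]
  ]
}}

```text
time: 8.22
ee_pos: [427.8, -283.9, 205.1]
ee_rot: [0.258, 0.966, 0.0, -0.0]
contact_force: [-0.6, -0.2, 0.5]
gripper_width: 0.939
grasp_force: 0.0
```

```bash
python3 - <<'E'
from h import *
from cell import env
for n in("top","side"):
    c=env.capture(n); pickle.dump(c,open(n+"1.pkl","wb"))
c=pickle.load(open("top1.pkl","rb"))
cv2.imwrite("pics/top1.png",cv2.resize(c["color"][100:340,190:510,::-1],(800,600),interpolation=cv2.INTER_CUBIC))
E
python3 go.py 645 -133 150 91.7
```

```text
t 8.32 pos [ 427.8 -284.   205.1] phi 150.27 tilt [-0.01  0.01] q [-0.74 -0.23] F [ 0.6 -1.2 -0.2] w 79.7 g 0.0
turn az 7.32 then dxyz [4.817 7.385 1.836]
```

View pics/top1.png

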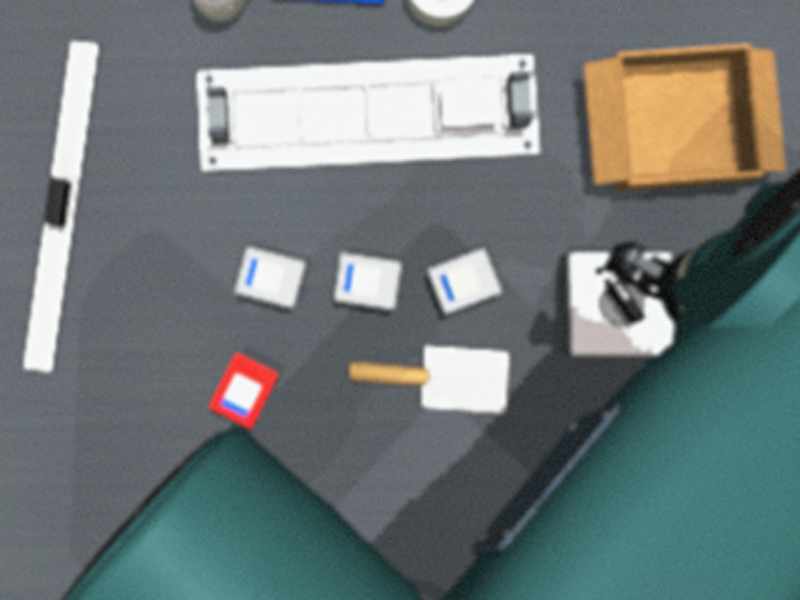

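The pointer now points up and left towards the dot, with the grip tip at about (625,300), so standby is set. I see no fourth fresh pack, though the arm covers part of the table near (250,500). I'll refine the rack pose next.

```bash
cat > m.py <<'E'
from h import *
def rack(n,c):
    X=cloud(c);g=c["color"];zz=X[:,:,2]
    roi=(abs(X[:,:,0]-642)<75)&(abs(X[:,:,1]+23)<200)&(zz<75)
    w=(roi&(g.min(2)>150)&(zz>3)).astype(np.uint8);w=cv2.morphologyEx(w,cv2.MORPH_CLOSE,np.ones((5,5)))
    k=max(cv2.findContours(w,cv2.RETR_EXTERNAL,cv2.CHAIN_APPROX_NONE)[0],key=cv2.contourArea)
    P=cast(c,k.reshape(-1,2),8);print(n,"outline",rect(P))
    m=roi&(zz>57.5)&(zz<66)
    for s in(-1,1):
        q=X[m&((X[:,:,1]+23)*s>0)];print(n,"cheeks",s,len(q),rect(q),q[:,:2].mean(0).round(1))
    cv=cv2.cvtColor(g,cv2.COLOR_RGB2GRAY).astype(float)
    a=np.radians(1.7);u=np.array([-np.sin(a),np.cos(a)]);v=np.array([np.cos(a),np.sin(a)]);S=[]
    for sx in(-1,1):
        for sy in(-1,1):
            p=proj(c,[*(np.array([641,-23])+sx*45*v+sy*175*u),8])[0].astype(int)
            y,x=np.mgrid[p[1]-6:p[1]+7,p[0]-6:p[0]+7];B=cv[y,x];inside=cv2.erode(w,np.ones((3,3)))[y,x]>0
            W=np.clip(205-B,0,None)*inside
            if W.sum()>0:S.append(cast(c,[[(W*x).sum()/W.sum(),(W*y).sum()/W.sum()]],8)[0,:2].round(1))
    print(n,"screws",np.array(S).tolist(),"mean",np.mean(S,0))
if __name__=="__main__":
    for n in("top","side"): rack(n,pickle.load(open(n+"1.pkl","rb")))
    c=pickle.load(open("side1.pkl","rb"));X=cloud(c);Z=X[:,:,2]
    for nm,(cx,cy,r,lo,hi) in dict(pA=(460,83,45,28,44),pB=(455,-20,45,28,44),pC=(454,-123,45,28,44),old=(645,-132,38,36,48),grip=(543,310,40,25,50),cart=(626,-356,120,45,75)).items():
        q=X[(abs(X[:,:,0]-cx)<r)&(abs(X[:,:,1]-cy)<r)&(Z>lo)&(Z<hi)];
        if len(q)>10: print("side",nm,len(q),*rect(q),np.median(q[:,2]).round(1))
E
python3 m.py
```

```text
top outline (array([640. , -24.1]), array([112.9, 370.6]), 2.1)
top cheeks -1 36 (array([ 647.7, -184.5]), array([51.1, 21.1]), 1.9) [ 647.8 -185.8]
top cheeks 1 37 (array([634.3, 137.6]), array([50.5, 18.4]), 3.2) [634.6 138.1]
top screws [[603.6, -196.3], [588.5, 146.1], [680.3, -190.3], [669.2, 145.2]] mean [635.4   -23.825]
side outline (array([643.3, -32.7]), array([111.3, 393.2]), 2.5)
side cheeks -1 29 (array([ 648.2, -185.2]), array([23.1, 52. ]), 89.5) [ 648. -184.]
side cheeks 1 44 (array([634.9, 139.4]), array([53.9, 20.9]), 1.8) [633.5 138.7]
side screws [[608.7, -196.0], [596.0, 146.6], [683.3, -200.9], [681.2, 142.6]] mean [642.3   -26.925]
side pA 353 [461.1  82.9] [65.2 51.8] 73.4 35.3
side pB 321 [456.4 -19.7] [67.7 52.8] 81.2 35.4
side pC 281 [ 455.1 -121.3] [50.2 68.5] 21.0 35.6
side old 236 [ 645.7 -131.3] [52.2 65.9] 6.2 43.2
side grip 147 [543.6 311.7] [18.5 52.3] 81.8 38.6
side cart 586 [ 630.  -353.1] [144.4 196.6] 6.5 53.9
```

Rack centre is (641.2, -23.3) with yaw 2.4°. The old pack is at (645.3, -132), turned about 5.8°.

```bash
python3 go.py 645.3 -132 130 95.8
```

```text
t 8.32 pos [ 427.8 -284.   205.1] phi 150.27 tilt [-0.01  0.01] q [-0.74 -0.23] F [ 0.6 -1.2 -0.2] w 79.7 g 0.0
turn az 6.81 then dxyz [4.309 7.724 2.503]
```

{"fn": "jog_arm", "kwargs": {
  "deltas": [
    [0,0,1,0,0,0,80],
    [0,0,1,0,0,0,80],
    [0,0,1,0,0,0,80],
    [0,0,1,0,0,0,80],
    [0,0,1,0,0,0,80],
    [0,0,1,0,0,0,80],
    [0,0,0.81,0,0,0,80],
    [0,0,0,0.54,0.97,0,80],
    [0,0,0,0.54,0.97,0,80],
    [0,0,0,0.54,0.97,0,80],
    [0,0,0,0.54,0.97,0,80],
    [0,0,0,0.54,0.96,0.3,80],
    [0,0,0,0.54,0.96,0.7,80],
    [0,0,0,0.54,0.96,0.7,80],
    [0,0,0,0.53,0.96,0.8,80],
    [0,0,0,0,0,0,80]
  ]
}}

```text
time: 10.32
ee_pos: [646.0, -131.2, 127.8]
ee_rot: [0.67, 0.742, -0.001, -0.002]
contact_force: [-1.1, 0.1, 0.1]
gripper_width: 0.938
grasp_force: 0.0
```

```bash
python3 go.py 645.3 -132 16 95.8
```

```text
t 10.32 pos [ 646.  -131.2  127.8] phi 95.86 tilt [-0.17  0.07] q [-0.32  1.14] F [-1.1  0.1  0.1] w 80.1 g 0.0
turn az 0.01 then dxyz [-0.024 -0.026  3.727]
```

{"fn": "jog_arm", "kwargs": {
  "deltas": [
    [0,0,0,0,0,1,75],
    [0,0,0,0,0,1,75],
    [0,0,0,0,0,1,75],
    [0,0,0,0,0,0.73,75],
    [0,0,0,0,0,0,30],
    [0,0,0,0,0,0,30],
    [0,0,0,0,0,0,30],
    [0,0,0,0,0,0,30],
    [0,0,0,0,0,0,30]
  ],
  "grip_force": 45
}}

```text
time: 11.45
ee_pos: [646.2, -133.0, 19.3]
ee_rot: [0.672, 0.741, 0.0, 0.001]
contact_force: [-1.8, -0.7, 7.4]
gripper_width: 0.582
grasp_force: 47.5
```

{"fn": "jog_arm", "kwargs": {
  "deltas": [
    [0,0,0,0,0,-0.5,30],
    [0,0,0,0,0,-1,30],
    [0,0,0,0,0,-1,30],
    [0,0,0,0,0,-1,30],
    [0,0,0,0,0,-0.5,30],
    [0,0,0,0,0,0,30]
  ]
}}

```text
time: 12.2
ee_pos: [646.1, -132.9, 139.1]
ee_rot: [0.672, 0.741, 0.0, 0.001]
contact_force: [-1.2, -1.4, -1.1]
gripper_width: 0.577
grasp_force: 46.7
```

```bash
python3 go.py 628 -356 65 95.8
```

```text
t 12.2 pos [ 646.1 -132.9  139.1] phi 95.62 tilt [ 0.09 -0.03] q [-0.33  1.15] F [-1.2 -1.4 -1.1] w 49.3 g 46.7
turn az -0.02 then dxyz [-7.338 -1.353  2.471]
```

{"fn": "jog_arm", "kwargs": {
  "deltas": [
    [0,0,0,-0.92,-0.17,0,30],
    [0,0,0,-0.92,-0.17,0,30],
    [0,0,0,-0.92,-0.17,0,30],
    [0,0,0,-0.92,-0.17,0,30],
    [0,0,0,-0.92,-0.17,0,30],
    [0,0,0,-0.92,-0.17,0,30],
    [0,0,0,-0.92,-0.17,0,30],
    [0,0,0,-0.9,-0.17,0,30],
    [0,0,0,0,0,0.9,30],
    [0,0,0,0,0,1,30],
    [0,0,0,0,0,1,30],
    [0,0,0,0,0,0.9,30],
    [0,0,0,0,0,0,30]
  ]
}}

```text
time: 13.82
ee_pos: [625.5, -355.7, 22.1]
ee_rot: [0.672, 0.741, -0.0, -0.002]
contact_force: [0.0, 0.2, -1.8]
gripper_width: 0.576
grasp_force: 46.7
```

{"fn": "jog_arm", "kwargs": {
  "deltas": [
    [0,0,0,0,0,0,65],
    [0,0,0,0,0,0,65],
    [0,0,0,0,0,0,65],
    [0,0,0,0,0,-1,65],
    [0,0,0,0,0,-1,65],
    [0,0,0,0,0,-1,65],
    [0,0,0,0,0,-1,75],
    [0,0,0,0,0,-1,75]
  ]
}}

```text
time: 14.82
ee_pos: [626.6, -355.8, 175.9]
ee_rot: [0.672, 0.741, 0.0, 0.0]
contact_force: [-0.0, 0.1, 0.2]
gripper_width: 0.878
grasp_force: 0.0
```

```bash
cat > packs.py <<'E'
from h import *
from cell import env
for n in("top","side"):
    c=env.capture(n); pickle.dump(c,open(n+"2.pkl","wb"));X=cloud(c);Z=X[:,:,2]
    g=c["color"].astype(int);R=(X[:,:,0]>330)&(X[:,:,0]<700)&(X[:,:,1]>-430)&(X[:,:,1]<370)&(Z>25)&(Z<48)&((g.max(2)-g.min(2)<60)|(g[:,:,2]>g[:,:,0]+15))&(g.max(2)>120)
    k,L,s,_=cv2.connectedComponentsWithStats(R.astype(np.uint8))
    for i in range(1,k):
        if s[i,4]>90: print(n,s[i,4],*rect(X[L==i]),"z",np.median(Z[L==i]).round(1),"px",_[i].round())
    q=X[(abs(X[:,:,0]-545)<70)&(abs(X[:,:,1]-310)<70)&(Z>28)&(Z<80)&(g.max(2)<90)]
    if len(q)>20: print(n,"grip",len(q),*rect(q))
E
python3 packs.py; python3 go.py 454.7 -122.3 100 110.8
```

```text
top 244 [ 636.7 -344.4] [41.  76.7] 45.7 z 38.8 px [457. 145.]
top 238 [463.4  95.5] [38.6 49.7] 74.5 z 35.3 px [292. 208.]
top grip 125 [540.8 310.5] [19.3 45.2] 84.8
side 330 [455.1 -20.2] [65.7 53.1] 80.0 z 35.5 px [354. 218.]
side 365 [461.9  84. ] [65.8 54.5] 74.1 z 35.3 px [330. 240.]
side 99 [340.3 113.1] [29.7 33.6] 62.6 z 36.6 px [358. 269.]
side grip 141 [542.6 311.7] [17.9 50. ] 84.3
t 14.93 pos [ 627.7 -356.6  178.3] phi 95.61 tilt [ 0.26 -0.19] q [-0.63  0.84] F [-0.  -1.3 -0.1] w 74.7 g 0.0
turn az -1.9 then dxyz [ 9.35  -2.617  2.609]
```

{"fn": "jog_arm", "kwargs": {
  "deltas": [
    [0,0,-0.95,0,0,0,80],
    [0,0,-0.95,0,0,0,80],
    [0,0,0,0.95,-0.26,0,80],
    [0,0,0,0.95,-0.26,0,80],
    [0,0,0,0.95,-0.26,0,80],
    [0,0,0,0.95,-0.26,0,80],
    [0,0,0,0.95,-0.26,0,80],
    [0,0,0,0.95,-0.26,0,80],
    [0,0,0,0.95,-0.26,0.5,80],
    [0,0,0,0.95,-0.26,0.7,80],
    [0,0,0,0.95,-0.26,0.7,80],
    [0,0,0,0.8,-0.28,0.7,80],
    [0,0,0,0,0,0,80]
  ]
}}

```text
time: 16.55
ee_pos: [451.6, -120.1, 95.3]
ee_rot: [0.567, 0.824, -0.0, -0.001]
contact_force: [-0.7, -1.0, 1.2]
gripper_width: 0.94
grasp_force: 0.0
```

```bash
python3 go.py 454.6 -122.4 9 110.6
```

```text
t 16.55 pos [ 451.6 -120.1   95.3] phi 110.88 tilt [-0.14  0.07] q [-0.43  0.77] F [-0.7 -1.   1.2] w 80.3 g 0.0
turn az 0.03 then dxyz [-0.105  0.066  2.878]
```

{"fn": "jog_arm", "kwargs": {
  "deltas": [
    [0,0,0,-0.1,0.06,1,75],
    [0,0,0,0,0,1,75],
    [0,0,0,0,0,0.85,75],
    [0,0,0,0,0,0,75],
    [0,0,0,0,0,0,30],
    [0,0,0,0,0,0,30],
    [0,0,0,0,0,0,30],
    [0,0,0,0,0,0,30],
    [0,0,0,0,0,0,30]
  ]
}}

```text
time: 17.68
ee_pos: [457.2, -124.4, 12.1]
ee_rot: [0.568, 0.823, 0.0, 0.001]
contact_force: [-1.3, -0.4, 6.5]
gripper_width: 0.577
grasp_force: 46.9
```

{"fn": "jog_arm", "kwargs": {
  "deltas": [
    [0,0,0,0,0,-0.5,30],
    [0,0,0,0,0,-1,30],
    [0,0,0,0,0,-1,30],
    [0,0,0,0,0,-0.5,30],
    [0,0,0,0,0,0,30]
  ]
}}

```text
time: 18.3
ee_pos: [457.1, -124.2, 102.3]
ee_rot: [0.568, 0.823, 0.0, 0.002]
contact_force: [0.3, -0.4, -1.8]
gripper_width: 0.574
grasp_force: 47.2
```

```bash
python3 go.py 645.9 -134.2 100 92.4;python3 go.py 642.8 -60.3 100 92.4
```

```text
t 18.3 pos [ 457.1 -124.2  102.3] phi 110.81 tilt [ 0.17 -0.08] q [-0.44  0.77] F [ 0.3 -0.4 -1.8] w 49.0 g 47.2
turn az 2.3 then dxyz [-0.596  6.273  0.077]
t 18.3 pos [ 457.1 -124.2  102.3] phi 110.81 tilt [ 0.17 -0.08] q [-0.44  0.77] F [ 0.3 -0.4 -1.8] w 49.0 g 47.2
turn az 2.3 then dxyz [1.869 6.273 0.077]
```

{"fn": "jog_arm", "kwargs": {
  "deltas": [
    [0,0,0.8,0,0,0,30],
    [0,0,0.8,0,0,0,30],
    [0,0,0.7,0,0,0,30],
    [0,0,0,-0.09,0.9,0,30],
    [0,0,0,-0.1,0.9,0,30],
    [0,0,0,-0.1,0.9,0,30],
    [0,0,0,-0.1,0.9,0,30],
    [0,0,0,-0.1,0.9,0,30],
    [0,0,0,-0.1,0.9,0,30],
    [0,0,0,-0.1,0.87,0,30],
    [0,0,0,0,0,0,30],
    [0,0,0,0,0,0,30],
    [0,0,0,0,0,0,30]
  ]
}}

```text
time: 19.92
ee_pos: [644.3, -136.5, 100.8]
ee_rot: [0.692, 0.722, -0.0, -0.0]
contact_force: [0.1, 0.1, -0.8]
gripper_width: 0.575
grasp_force: 47.2
```

```bash
python3 go.py 646 -137 25 92.4; python3 - <<'E'
from cell import env
import cv2
c=env.capture("side");cv2.imwrite("pics/s3.png",cv2.resize(c["color"][80:320,200:520,::-1],(800,600),interpolation=cv2.INTER_CUBIC))
E
```

```text
t 19.93 pos [ 644.3 -136.5  100.8] phi 92.4 tilt [-0.02  0.01] q [-0.33  1.2 ] F [ 0.1  0.1 -0.8] w 49.1 g 47.2
turn az 0.0 then dxyz [-0.02   0.055  2.526]
```

View pics/s3.png

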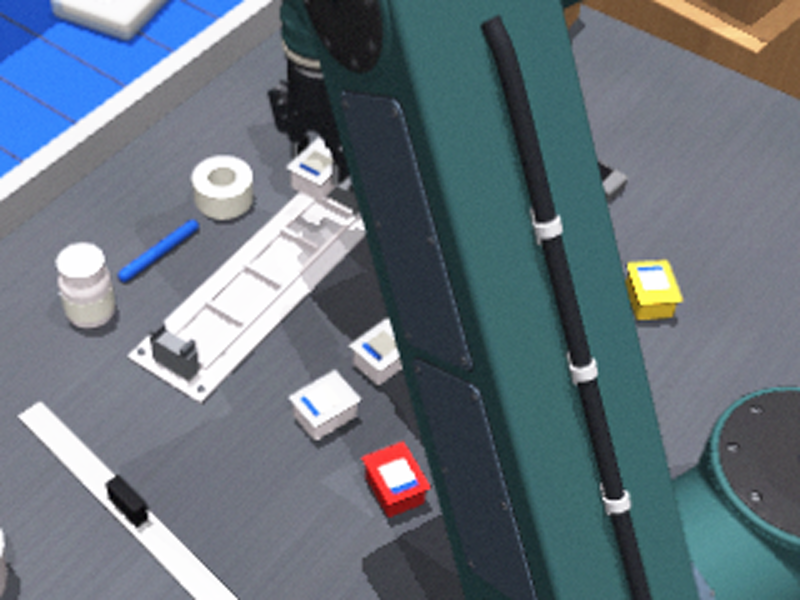

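The pack hangs level over the end pocket at crop (313,170), and all the rack pockets are empty. Lowering it.

{"fn": "jog_arm", "kwargs": {
  "deltas": [
    [0,0,0,-0.02,0.05,0.8,30],
    [0,0,0,0,0,0.9,30],
    [0,0,0,0,0,0.5,30],
    [0,0,0,0,0,0.3,30],
    [0,0,0,0,0,0.1,30],
    [0,0,0,0,0,0,30],
    [0,0,0,0,0,0,30]
  ]
}}

```text
time: 20.85
ee_pos: [647.0, -137.2, 23.4]
ee_rot: [0.692, 0.722, 0.0, 0.0]
contact_force: [0.1, -0.6, -1.0]
gripper_width: 0.578
grasp_force: 47.3
```

```bash
python3 go.py 646 -137 21 92.4
```

```text
t 20.85 pos [ 647.  -137.2   23.4] phi 92.41 tilt [ 0.05 -0.02] q [-0.33  1.2 ] F [ 0.1 -0.6 -1. ] w 49.3 g 47.3
turn az 0.0 then dxyz [ 0.008 -0.032  0.08 ]
```

{"fn": "jog_arm", "kwargs": {
  "deltas": [
    [0,0,0,0,-0.03,0.07,30],
    [0,0,0,0,0,0,30],
    [0,0,0,0,0,0,70],
    [0,0,0,0,0,0,70],
    [0,0,0,0,0,0,70],
    [0,0,0,0,0,-0.5,75],
    [0,0,0,0,0,-1,75],
    [0,0,0,0,0,-1,75],
    [0,0,0,0,0,-1,75],
    [0,0,1,0,0,0,75],
    [0,0,0.45,0,0,0,75],
    [0,0,0,0,-1,0,75],
    [0,0,0,0,-1,0,75],
    [0,0,0,0,0,0,75],
    [0,0,0,0,0,0,75]
  ]
}}

```text
time: 22.72
ee_pos: [587.2, -127.8, 126.6]
ee_rot: [0.761, 0.648, 0.0, 0.001]
contact_force: [0.8, -0.6, 0.5]
gripper_width: 0.876
grasp_force: 0.0
```

```bash
python3 packs.py;python3 go.py 455.5 -20 100 80.8
```

```text
top 449 [ 624.9 -355.4] [50.8 64.8] 3.7 z 39.1 px [461. 147.]
top 455 [459.9  83.4] [64.1 49.8] 74.7 z 35.3 px [297. 210.]
top 141 [ 4.585e+02 -3.000e-01] [24.  49.2] 80.0 z 34.6 px [328. 209.]
top 99 [340.6 111.5] [29.6 24.6] 63.5 z 35.8 px [287. 255.]
top grip 127 [540.6 310.2] [20.2 45.7] 81.2
side 300 [ 645.  -137.2] [77.2 51.9] 88.9 z 42.4 px [327. 164.]
side 329 [456.  -19.4] [64.2 53.3] 79.4 z 35.5 px [353. 218.]
side 364 [459.8  83.9] [65.8 53.6] 72.1 z 35.9 px [330. 240.]
side 99 [338.7 113. ] [31.2 35.2] 61.8 z 36.4 px [358. 269.]
side grip 138 [542.8 311.5] [18.  51.9] 83.3
t 22.82 pos [ 587.3 -127.8  126. ] phi 80.81 tilt [ 0.04 -0.01] q [-0.35  1.38] F [-0.3 -0.6 -1.1] w 75.2 g 0.0
turn az 0.0 then dxyz [ 2.844 -4.911  0.866]
```

{"fn": "jog_arm", "kwargs": {
  "deltas": [
    [0,0,0,0.57,-0.98,0,80],
    [0,0,0,0.57,-0.98,0,80],
    [0,0,0,0.57,-0.98,0,80],
    [0,0,0,0.57,-0.98,0.4,80],
    [0,0,0,0.56,-0.99,0.47,80],
    [0,0,0,0,0,0,80],
    [0,0,0,0,0,0,80],
    [0,0,0,0,0,0,80]
  ]
}}

```text
time: 23.82
ee_pos: [455.8, -20.5, 99.9]
ee_rot: [0.762, 0.648, 0.0, 0.0]
contact_force: [0.1, 0.3, 1.0]
gripper_width: 0.939
grasp_force: 0.0
```

```bash
python3 go.py 455.2 -20 9 80.8
```

```text
t 23.82 pos [455.8 -20.5  99.9] phi 80.78 tilt [ 0.05 -0.01] q [-0.22  1.51] F [0.1 0.3 1. ] w 80.2 g 0.0
turn az -0.0 then dxyz [ 0.013 -0.023  3.029]
```

{"fn": "jog_arm", "kwargs": {
  "deltas": [
    [0,0,0,0.01,-0.02,1,75],
    [0,0,0,0,0,1,75],
    [0,0,0,0,0,1,75],
    [0,0,0,0,0,0,75],
    [0,0,0,0,0,0,30],
    [0,0,0,0,0,0,30],
    [0,0,0,0,0,0,30],
    [0,0,0,0,0,0,30],
    [0,0,0,0,0,0,30]
  ]
}}

```text
time: 24.95
ee_pos: [455.1, -19.9, 10.9]
ee_rot: [0.761, 0.648, 0.001, 0.001]
contact_force: [0.2, -1.0, 5.8]
gripper_width: 0.576
grasp_force: 46.8
```

{"fn": "jog_arm", "kwargs": {
  "deltas": [
    [0,0,0,0,0,-0.5,30],
    [0,0,0,0,0,-1,30],
    [0,0,0,0,0,-1,30],
    [0,0,0,0,0,-0.5,30],
    [0,0,-0.75,0,0,0,30],
    [0,0,-0.7,0,0,0,30],
    [0,0,0,0,0,0,30],
    [0,0,0,0,0,0,30]
  ]
}}

```text
time: 25.95
ee_pos: [454.3, -19.6, 100.0]
ee_rot: [0.693, 0.721, 0.0, 0.0]
contact_force: [0.3, -0.1, -0.7]
gripper_width: 0.575
grasp_force: 47.3
```

```bash
python3 go.py 642.8 -60.3 100 92.4
```

```text
t 25.95 pos [454.3 -19.6 100. ] phi 92.29 tilt [ 0.04 -0.01] q [-0.22  1.31] F [ 0.3 -0.1 -0.7] w 49.1 g 47.3
turn az -0.01 then dxyz [-1.62   6.222  0.   ]
```

{"fn": "jog_arm", "kwargs": {
  "deltas": [
    [0,0,0,-0.23,0.89,0,30],
    [0,0,0,-0.23,0.89,0,30],
    [0,0,0,-0.23,0.89,0,30],
    [0,0,0,-0.23,0.89,0,30],
    [0,0,0,-0.23,0.89,0,30],
    [0,0,0,-0.23,0.89,0,30],
    [0,0,0,-0.24,0.88,0,30],
    [0,0,0,0,0,0.9,30],
    [0,0,0,0,0,0.9,30],
    [0,0,0,0,0,0.1,30],
    [0,0,0,0,0,0,30],
    [0,0,0,0,0,0,30],
    [0,0,0,0,0,0,30]
  ]
}}

```text
time: 27.58
ee_pos: [643.0, -60.3, 43.5]
ee_rot: [0.692, 0.722, 0.0, 0.001]
contact_force: [0.6, -0.6, -1.8]
gripper_width: 0.58
grasp_force: 47.2
```

```bash
python3 go.py 642.8 -60.3 20.5 92.4
```

```text
t 27.57 pos [643.  -60.3  43.5] phi 92.41 tilt [ 0.07 -0.02] q [-0.22  1.31] F [ 0.6 -0.6 -1.8] w 49.5 g 47.2
turn az 0.0 then dxyz [ 0.    -0.007  0.767]
```

{"fn": "jog_arm", "kwargs": {
  "deltas": [
    [0,0,0,0,0,0.4,30],
    [0,0,0,0,0,0.25,30],
    [0,0,0,0,0,0.1,30],
    [0,0,0,0,0,0,30],
    [0,0,0,0,0,0,30]
  ]
}}

```text
time: 28.2
ee_pos: [642.7, -60.3, 20.3]
ee_rot: [0.692, 0.722, 0.0, 0.0]
contact_force: [1.2, 0.7, -1.6]
gripper_width: 0.575
grasp_force: 47.3
```

{"fn": "jog_arm", "kwargs": {
  "deltas": [
    [0,0,0,0,0,0,70],
    [0,0,0,0,0,0,70],
    [0,0,0,0,0,0,70],
    [0,0,0,0,0,-0.5,75],
    [0,0,0,0,0,-1,75],
    [0,0,0,0,0,-1,75],
    [0,0,1,0,0,-0.5,75],
    [0,0,1,0,0,0,75],
    [0,0,0.2,0,0,0,75],
    [0,0,0,0,0,0,75],
    [0,0,0,0,0,0,75]
  ]
}}

```text
time: 29.58
ee_pos: [642.5, -60.2, 110.1]
ee_rot: [0.794, 0.608, -0.0, -0.0]
contact_force: [-0.4, -0.1, 0.6]
gripper_width: 0.88
grasp_force: 0.0
```

```bash
python3 packs.py; python3 go.py 460 83.3 100 74.7
```

```text
top 449 [ 625.3 -355.4] [49.9 64.9] 3.5 z 38.7 px [461. 147.]
top 138 [465.8 104.9] [20.4 49.6] 77.0 z 35.3 px [289. 208.]
top grip 129 [540.8 310.1] [19.3 45.6] 80.3
side 508 [ 644.6 -101.3] [ 52.7 147.6] 1.7 z 42.3 px [319. 174.]
side 361 [460.7  83.6] [65.  53.5] 74.4 z 35.4 px [330. 240.]
side 97 [341.8 113. ] [29.5 32.2] 64.0 z 36.1 px [358. 269.]
side grip 137 [543.4 311.9] [18. 54.] 82.1
t 29.68 pos [642.5 -60.2 110. ] phi 74.87 tilt [-0.01  0.  ] q [-0.22  1.62] F [-0.6 -0.1 -0.3] w 74.7 g 0.0
turn az 0.02 then dxyz [ 3.009 -7.132  0.334]
```

{"fn": "jog_arm", "kwargs": {
  "deltas": [
    [0,0,0.02,0.37,-0.89,0,80],
    [0,0,0,0.37,-0.89,0,80],
    [0,0,0,0.37,-0.89,0,80],
    [0,0,0,0.37,-0.89,0,80],
    [0,0,0,0.38,-0.89,0,80],
    [0,0,0,0.38,-0.89,0,80],
    [0,0,0,0.38,-0.89,0.1,80],
    [0,0,0,0.38,-0.9,0.23,80],
    [0,0,0,0,0,0,80],
    [0,0,0,0,0,0,80],
    [0,0,0,0,0,0,80]
  ]
}}

```text
time: 31.05
ee_pos: [460.9, 82.7, 100.3]
ee_rot: [0.795, 0.606, 0.0, 0.0]
contact_force: [-0.4, -0.5, -0.2]
gripper_width: 0.939
grasp_force: 0.0
```

```bash
python3 go.py 460 83.3 9 74.7
```

```text
t 31.05 pos [460.9  82.7 100.3] phi 74.63 tilt [ 0.03 -0.  ] q [0.   1.84] F [-0.4 -0.5 -0.2] w 80.2 g 0.0
turn az -0.01 then dxyz [ 0.011 -0.034  3.044]
```

{"fn": "jog_arm", "kwargs": {
  "deltas": [
    [0,0,0,0.01,-0.03,1,75],
    [0,0,0,0,0,1,75],
    [0,0,0,0,0,1,75],
    [0,0,0,0,0,0,75],
    [0,0,0,0,0,0,30],
    [0,0,0,0,0,0,30],
    [0,0,0,0,0,0,30],
    [0,0,0,0,0,0,30],
    [0,0,0,0,0,0,30]
  ]
}}

```text
time: 32.17
ee_pos: [460.3, 83.5, 11.5]
ee_rot: [0.795, 0.606, 0.001, 0.001]
contact_force: [-1.5, -1.5, 5.3]
gripper_width: 0.575
grasp_force: 47.0
```

{"fn": "jog_arm", "kwargs": {
  "deltas": [
    [0,0,0,0,0,-0.5,30],
    [0,0,0,0,0,-1,30],
    [0,0,0,0,0,-1,30],
    [0,0,0,0,0,-0.5,30],
    [0,0,-0.8,0,0,0,30],
    [0,0,-0.8,0,0,0,30],
    [0,0,-0.62,0,0,0,30],
    [0,0,0,0,0,0,30],
    [0,0,0,0,0,0,30]
  ]
}}

```text
time: 33.3
ee_pos: [459.5, 83.6, 100.7]
ee_rot: [0.693, 0.721, 0.0, 0.0]
contact_force: [0.4, -0.5, -1.8]
gripper_width: 0.576
grasp_force: 47.2
```

```bash
python3 go.py 639.7 13.7 100 92.4
```

```text
t 33.3 pos [459.5  83.6 100.7] phi 92.3 tilt [ 0.04 -0.  ] q [0.01 1.54] F [ 0.4 -0.5 -1.8] w 49.2 g 47.2
turn az -0.01 then dxyz [-2.581  5.904  0.022]
```

{"fn": "jog_arm", "kwargs": {
  "deltas": [
    [0,0,0,-0.37,0.84,0,30],
    [0,0,0,-0.37,0.84,0,30],
    [0,0,0,-0.37,0.84,0,30],
    [0,0,0,-0.37,0.84,0,30],
    [0,0,0,-0.37,0.84,0,30],
    [0,0,0,-0.37,0.85,0,30],
    [0,0,0,-0.36,0.85,0,30],
    [0,0,0,0,0,0.9,30],
    [0,0,0,0,0,0.9,30],
    [0,0,0,0,0,0.1,30],
    [0,0,0,0,0,0,30],
    [0,0,0,0,0,0,30],
    [0,0,0,0,0,0,30]
  ]
}}

```text
time: 34.92
ee_pos: [639.8, 13.7, 44.0]
ee_rot: [0.692, 0.722, 0.0, 0.001]
contact_force: [0.2, -0.1, -1.3]
gripper_width: 0.578
grasp_force: 47.2
```

```bash
python3 go.py 639.7 13.7 20.5 92.4
```

```text
t 34.92 pos [639.8  13.7  44. ] phi 92.41 tilt [ 0.07 -0.01] q [-0.11  1.42] F [ 0.2 -0.1 -1.3] w 49.4 g 47.2
turn az 0.0 then dxyz [-0.001 -0.005  0.785]
```

{"fn": "jog_arm", "kwargs": {
  "deltas": [
    [0,0,0,0,0,0.4,30],
    [0,0,0,0,0,0.25,30],
    [0,0,0,0,0,0.12,30],
    [0,0,0,0,0,0,30],
    [0,0,0,0,0,0,30]
  ]
}}

```text
time: 35.55
ee_pos: [639.4, 13.7, 20.0]
ee_rot: [0.692, 0.722, -0.0, -0.0]
contact_force: [-0.6, 0.6, -0.8]
gripper_width: 0.575
grasp_force: 47.3
```

{"fn": "jog_arm", "kwargs": {
  "deltas": [
    [0,0,0,0,0,0,70],
    [0,0,0,0,0,0,70],
    [0,0,0,0,0,0,70],
    [0,0,0,0,0,-0.5,70],
    [0,0,0,0,0,-1,70],
    [0,0,0,0,0,-1,70],
    [0,0,0,0,0,-1,45],
    [0,0,0,1,0,0,45],
    [0,0,0,1,0,0,45],
    [0,0,0,1,0,0,45],
    [0,0,0,1,0,0,45],
    [0,0,0,1,-0.5,0,45],
    [0,0,0,1,-0.5,0,45],
    [0,0,0,1,-0.5,0,45],
    [0,0,0,0,-1,0,45],
    [0,0,0,0,-1,0,45],
    [0,0,0,0,-1,0,45],
    [0,0,0,0,-1,0,45],
    [0,0,0,0,-1,0,45]
  ]
}}

```text
time: 37.92
ee_pos: [435.0, 215.4, 126.1]
ee_rot: [0.692, 0.722, 0.001, 0.0]
contact_force: [0.5, -0.1, -0.3]
gripper_width: 0.53
grasp_force: 0.0
```

```bash
python3 packs.py; python3 - <<'E'
from h import *
c=pickle.load(open("top2.pkl","rb"));X=cloud(c);Z=X[:,:,2]
C=np.array([641.2,-23.3]);a=np.radians(2.4);u=np.array([-np.sin(a),np.cos(a)]);v=np.array([u[1],-u[0]])
for i in range(4):
    p=C+(i-1.5)*74*u;d=X[:,:,:2]-p
    m=(abs(d@u)<36.5)&(abs(d@v)<34)&(Z>36)&(Z<50);q=X[m]
    if len(q)>50: print(i,len(q),*rect(q),q[:,2].mean(),"off",(rect(q)[0]-p).round(1))
cv2.imwrite("pics/top4.png",cv2.resize(c["color"][100:340,190:510,::-1],(800,600),interpolation=cv2.INTER_CUBIC))
E
python3 go.py 542.8 310.6 100 172.2
```

```text
top 433 [ 644.1 -136.5] [50.8 66.9] 2.6 z 43.2 px [379. 140.]
top 437 [642.1 -62.4] [51.6 68.2] 2.6 z 43.0 px [351. 142.]
top 434 [638.1  12.7] [67.3 50.3] 88.8 z 43.0 px [323. 143.]
top 448 [ 624.7 -355.8] [49.7 65.3] 3.5 z 38.8 px [461. 147.]
top 104 [343.7 112.4] [34.3 23.6] 89.7 z 36.1 px [286. 255.]
side 105 [340.4 112.2] [34.5 30. ] 63.5 z 36.8 px [358. 269.]
side grip 113 [531.8 297.7] [15.1 50.9] 82.3
0 439 [ 644.1 -135.2] [50.8 64.3] 2.6 43.19425793716613 off [-1.7 -1. ]
1 441 [641.2 -60.3] [50.  63.8] 2.6 43.18547420758872 off [-1.5 -0. ]
2 435 [638.2  14. ] [64.2 50.4] 89.4 43.13374062578546 off [-1.5  0.3]
t 38.02 pos [433.4 215.3 126.2] phi 92.45 tilt [-0.01  0.  ] q [0.29 1.82] F [-1.1  0.6 -0.3] w 44.8 g 0.0
turn az -9.97 then dxyz [-3.183  3.644  0.874]
```

View pics/top4.png

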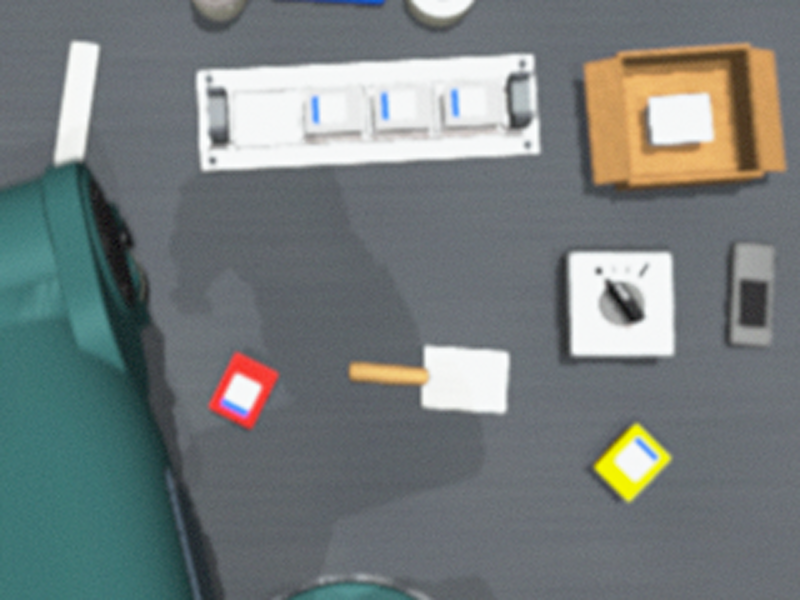

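Three labelled packs sit in pockets 0–2 at crop (470,105), (400,105) and (335,108). The old pack is in the carton at (680,118), and the selector points at the dot. There is no fourth fresh pack. The bar may have been knocked, so I'll clear the view and look.

{"fn": "jog_arm", "kwargs": {
  "deltas": [
    [0,0,-1,0,0,0,45],
    [0,0,-1,0,0,0,45],
    [0,0,-1,0,0,0,45],
    [0,0,-1,0,0,0,45],
    [0,0,-1,0,0,0,45],
    [0,0,-1,0,0,0,45],
    [0,0,-1,0,0,0,45],
    [0,0,-1,0,0,0,45],
    [0,0,-1,0,0,0,45],
    [0,0,-1,0,0,0,45],
    [0,0,0,0,-1,-0.5,45],
    [0,0,0,0,-1,-0.5,45],
    [0,0,0,0,-1,0,45],
    [0,0,0,0,-1,0,45],
    [0,0,0,0,-1,0,45],
    [0,0,0,0,-1,0,45],
    [0,0,0,0,0,0,45]
  ]
}}

```text
time: 40.15
ee_pos: [412.6, 35.5, 155.9]
ee_rot: [0.067, 0.998, -0.0, 0.001]
contact_force: [-0.1, -0.7, -0.5]
gripper_width: 0.527
grasp_force: 0.0
```

```bash
cat > bar.py <<'E'
from h import *
from cell import env
for n in("top","side"):
    c=env.capture(n); pickle.dump(c,open(n+"3.pkl","wb"));X=cloud(c);Z=X[:,:,2];g=c["color"]
    q=X[(abs(X[:,:,0]-540)<80)&(abs(X[:,:,1]-305)<65)&(Z>25)&(Z<55)&(g.max(2)<110)]
    if len(q)>20: print(n,"grip",len(q),*rect(q),q.mean(0).round(1))
    w=((abs(X[:,:,0]-540)<220)&(abs(X[:,:,1]-305)<75)&(Z>1)&(Z<15)&(g.min(2)>150)).astype(np.uint8)
    w=cv2.morphologyEx(w,cv2.MORPH_OPEN,np.ones((2,2)))
    P=cast(c,np.argwhere(w)[:,::-1],8)
    if len(P)>100: print(n,"bar",len(P),*rect(P),"pca",np.degrees(np.arctan2(*np.linalg.svd(P[:,:2]-P[:,:2].mean(0),full_matrices=False)[2][0][::-1])).round(2))
E
python3 bar.py; python3 go.py 542.8 310.6 100 172.2
```

```text
top grip 134 [514.3 269.3] [18.5 47.1] 81.6 [513.9 268.2  38. ]
top bar 1319 [512.5 266.2] [ 33.3 360. ] 82.1 pca 172.33
side grip 148 [516.4 269.7] [20.2 51.6] 80.2 [514.  271.3  37.4]
side bar 1184 [512.4 270.5] [ 31.2 357.2] 82.4 pca 172.39
t 40.25 pos [412.6  36.9 155.7] phi 172.36 tilt [0.06 0.  ] q [-0.11  0.03] F [-0.3 -0.9 -0.4] w 45.1 g 0.0
turn az 0.02 then dxyz [-3.062  9.628  1.855]
```

The bar was knocked and now lies at about (515, 269.5). I'll re-measure on the way in, in case it is still sliding.

{"fn": "jog_arm", "kwargs": {
  "deltas": [
    [0,0,0,-0.5,0.8,0,50],
    [0,0,0,-0.5,0.8,0,50],
    [0,0,0,-0.5,0.8,0,50],
    [0,0,0,0,0,0,50]
  ]
}}

```text
time: 40.75
ee_pos: [467.1, 104.3, 155.1]
ee_rot: [0.065, 0.998, 0.0, 0.0]
contact_force: [-0.3, -0.7, 0.2]
gripper_width: 0.587
grasp_force: 0.0
```

```bash
python3 bar.py; python3 go.py 515.2 269.7 100 172.3
```

```text
top bar 541 [512.9 265.7] [ 31.4 359.1] 82.2 pca 171.38
side grip 154 [515.1 270.6] [20.3 49.7] 84.6 [513.6 271.3  37.1]
side bar 1196 [512.2 270.4] [ 31.2 357.4] 82.4 pca 172.36
t 40.85 pos [465.8 102.9 155. ] phi 172.49 tilt [-0.03 -0.  ] q [0.05 0.18] F [ 0.4 -0.1  0.8] w 50.2 g 0.0
turn az 0.02 then dxyz [-0.886  5.729  1.834]
```

{"fn": "jog_arm", "kwargs": {
  "deltas": [
    [0,0,0.02,-0.15,0.95,0,50],
    [0,0,0,-0.15,0.95,0,50],
    [0,0,0,-0.15,0.95,0,50],
    [0,0,0,-0.15,0.95,0.5,50],
    [0,0,0,-0.15,0.95,0.6,50],
    [0,0,0,-0.13,0.98,0.73,50],
    [0,0,0,0,0,0,50],
    [0,0,0,0,0,0,50],
    [0,0,0,0,0,0,50]
  ]
}}

```text
time: 41.98
ee_pos: [515.5, 268.5, 101.0]
ee_rot: [0.068, 0.998, 0.0, 0.0]
contact_force: [0.3, 0.7, -0.8]
gripper_width: 0.583
grasp_force: 0.0
```

```bash
python3 go.py 515 270 15 172.3
```

```text
t 41.98 pos [515.5 268.5 101. ] phi 172.2 tilt [0.05 0.01] q [0.34 0.48] F [ 0.3  0.7 -0.8] w 49.8 g 0.0
turn az -0.01 then dxyz [0.022 0.049 2.866]
```

{"fn": "jog_arm", "kwargs": {
  "deltas": [
    [0,0,0,0.02,0.05,1,50],
    [0,0,0,0,0,1,50],
    [0,0,0,0,0,0.85,50],
    [0,0,0,0,0,0,50],
    [0,0,0,0,0,0,0],
    [0,0,0,0,0,0,0],
    [0,0,0,0,0,0,0],
    [0,0,0,0,0,0,0],
    [0,0,0,0,0,0,0]
  ],
  "grip_force": 90
}}

```text
time: 43.1
ee_pos: [515.7, 270.8, 16.3]
ee_rot: [0.068, 0.998, 0.0, 0.001]
contact_force: [-2.0, -2.5, 9.8]
gripper_width: 0.19
grasp_force: 89.2
```

```bash
python3 go.py 515 270 110 92.4
```

```text
t 43.1 pos [515.7 270.8  16.3] phi 172.25 tilt [0.13 0.02] q [0.34 0.48] F [-2.  -2.5  9.8] w 16.2 g 89.2
turn az 9.98 then dxyz [-0.026 -0.026 -3.123]
```

{"fn": "jog_arm", "kwargs": {
  "deltas": [
    [0,0,0,0,0,-0.4,0],
    [0,0,0,0,0,-0.7,0],
    [0,0,0,0,0,-0.9,0],
    [0,0,0,0,0,-0.9,0],
    [0,0,0,0,0,-0.6,0],
    [0,0,0.3,0,0,0,0],
    [0,0,0.8,0,0,0,0],
    [0,0,0.8,0,0,0,0],
    [0,0,0.8,0,0,0,0],
    [0,0,0.8,0,0,0,0],
    [0,0,0.8,0,0,0,0],
    [0,0,0.8,0,0,0,0],
    [0,0,0.8,0,0,0,0],
    [0,0,0.8,0,0,0,0],
    [0,0,0.8,0,0,0,0],
    [0,0,0.8,0,0,0,0],
    [0,0,0.8,0,0,0,0],
    [0,0,0.6,0,0,0,0],
    [0,0,0.28,0,0,0,0],
    [0,0,0,0,0,0,0]
  ]
}}

```text
time: 45.6
ee_pos: [515.0, 270.7, 120.5]
ee_rot: [0.692, 0.722, 0.0, 0.0]
contact_force: [0.5, 0.3, -3.6]
gripper_width: 0.188
grasp_force: 88.1
```

```bash
python3 go.py 641.2 -23.3 120 92.4
```

```text
t 45.6 pos [515.  270.7 120.5] phi 92.43 tilt [0.03 0.01] q [0.34 1.87] F [ 0.5  0.3 -3.6] w 16.0 g 88.1
turn az 0.0 then dxyz [-9.969  3.794  0.016]
```

{"fn": "jog_arm", "kwargs": {
  "deltas": [
    [0,0,0,-0.4,0.15,0,0],
    [0,0,0,-0.8,0.3,0,0],
    [0,0,0,-0.8,0.3,0,0],
    [0,0,0,-0.8,0.3,0,0],
    [0,0,0,-0.8,0.3,0,0],
    [0,0,0,-0.8,0.3,0,0],
    [0,0,0,-0.8,0.3,0,0],
    [0,0,0,-0.8,0.3,0,0],
    [0,0,0,-0.8,0.3,0,0],
    [0,0,0,-0.8,0.3,0,0],
    [0,0,0,-0.8,0.3,0,0],
    [0,0,0,-0.8,0.3,0,0],
    [0,0,0,-0.5,0.25,0,0],
    [0,0,0,-0.27,0.19,0,0],
    [0,0,0,0,0,0,0],
    [0,0,0,0,0,0,0],
    [0,0,0,0,0,0,0]
  ]
}}

```text
time: 47.72
ee_pos: [643.9, -22.6, 119.8]
ee_rot: [0.692, 0.722, -0.0, -0.0]
contact_force: [0.3, -0.1, -3.3]
gripper_width: 0.191
grasp_force: 88.1
```

```bash
python3 go.py 641.2 -23.3 70 92.4; cat > bh.py <<'E'
from h import *
from cell import env
for n in("top","side"):
    c=env.capture(n); pickle.dump(c,open(n+"4.pkl","wb"));X=cloud(c);Z=X[:,:,2];g=c["color"]
    for s in(-1,1):
        q=X[(abs(X[:,:,0]-641)<60)&((X[:,:,1]+23)*s>95)&((X[:,:,1]+23)*s<200)&(Z>72)&(Z<140)&(g.min(2)>120)]
        if len(q)>15: print(n,s,len(q),*rect(q),q.mean(0).round(1))
cv2.imwrite("pics/s4.png",cv2.resize(pickle.load(open("side4.pkl","rb"))["color"][80:320,200:520,::-1],(800,600),interpolation=cv2.INTER_CUBIC))
E
python3 bh.py
```

```text
t 47.73 pos [643.9 -22.6 119.8] phi 92.46 tilt [-0.01  0.  ] q [-0.16  1.37] F [ 0.3 -0.1 -3.3] w 16.3 g 88.1
turn az 0.01 then dxyz [-0.021 -0.091  1.659]
top -1 399 [ 648.5 -161.2] [31.1 83.5] 2.7 [ 647.9 -161.6  110.2]
top 1 360 [636.8 115. ] [30.8 82. ] 3.0 [636.5 118.3 110.5]
side -1 67 [ 647.8 -137.1] [36.5 33.6] 87.3 [ 649.4 -131.6  110.6]
side 1 294 [638.2 115.2] [35. 85.] 1.8 [636.1 116.5 110.7]
```

View pics/s4.png

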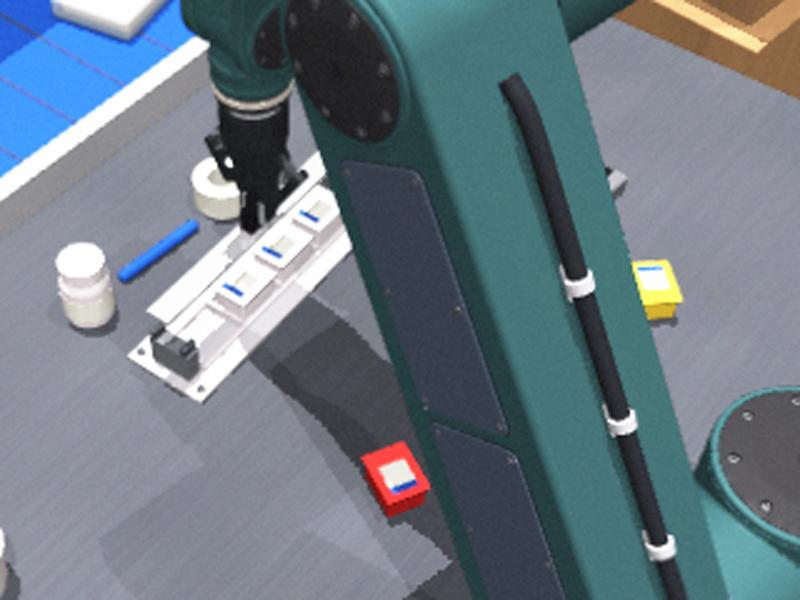

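The bar is held level and lined up over the rack, with its near end at crop (165,310). It needs about -1.6 mm in x before lowering.

{"fn": "jog_arm", "kwargs": {
  "deltas": [
    [0,0,0.01,0,-0.05,0.4,0],
    [0,0,0,0,0,0.5,0],
    [0,0,0,0,0,0.3,0],
    [0,0,0,0,0,0,0],
    [0,0,0,0,0,0,0],
    [0,0,0,0,0,0,0]
  ]
}}

```text
time: 48.58
ee_pos: [642.9, -23.3, 84.1]
ee_rot: [0.693, 0.721, 0.0, 0.0]
contact_force: [-0.0, -0.1, -3.8]
gripper_width: 0.192
grasp_force: 88.2
```

```bash
python3 go.py 642.3 -23.3 69 92.4;python3 bh.py
```

```text
t 48.58 pos [642.9 -23.3  84.1] phi 92.33 tilt [ 0.04 -0.01] q [-0.16  1.37] F [-0.  -0.1 -3.8] w 16.4 g 88.2
turn az -0.01 then dxyz [ 0.002 -0.02   0.504]
top -1 309 [ 647.2 -162.7] [29.9 83.4] 0.3 [ 646.7 -161.9   75.1]
top 1 296 [636.  115.4] [30.2 78.9] 2.1 [635.9 117.8  75.6]
side -1 54 [ 646.  -135.1] [33.  31.7] 86.2 [ 648.5 -131.4   75.3]
side 1 241 [635.7 114.6] [33.5 85.5] 2.3 [635.6 116.   75.7]
```

{"fn": "jog_arm", "kwargs": {
  "deltas": [
    [0,0,0,0,-0.02,0.15,0],
    [0,0,0,0,0,0.15,0],
    [0,0,0,0,0,0.1,0],
    [0,0,0,0,0,0.07,0],
    [0,0,0,0,0,0,0],
    [0,0,0,0,0,0,0],
    [0,0,0,0,0,0,0]
  ]
}}

```text
time: 49.55
ee_pos: [642.1, -23.3, 69.7]
ee_rot: [0.693, 0.721, 0.0, 0.0]
contact_force: [0.7, -0.8, -2.2]
gripper_width: 0.197
grasp_force: 88.2
```

```bash
python3 go.py 642.3 -23.3 67.5 92.4
```

```text
t 49.55 pos [642.1 -23.3  69.7] phi 92.33 tilt [ 0.01 -0.  ] q [-0.16  1.37] F [ 0.7 -0.8 -2.2] w 16.8 g 88.2
turn az -0.01 then dxyz [-0.     0.006  0.073]
```

{"fn": "jog_arm", "kwargs": {
  "deltas": [
    [0,0,0,0,0,0.06,0],
    [0,0,0,0,0,0,0],
    [0,0,0,0,0,0,0],
    [0,0,0,0,0,0,45],
    [0,0,0,0,0,0,45],
    [0,0,0,0,0,0,45],
    [0,0,0,0,0,-0.5,45],
    [0,0,0,0,0,-1,45],
    [0,0,0,0,0,-1,45],
    [0,0,0,-0.4,-0.9,-0.5,45],
    [0,0,0,-0.5,-1,0,45],
    [0,0,0,-0.5,-1,0,45],
    [0,0,0,-1,-1,0,45],
    [0,0,0,-1,-1,0,45],
    [0,0,0,-1,-1,0,45],
    [0,0,0,-1,-1,0,45],
    [0,0,0,-1,0,0,45],
    [0,0,0,-1,0,0,45],
    [0,0,0,-1,0,0,45],
    [0,0,0,0,0,0,45]
  ]
}}

```text
time: 52.05
ee_pos: [445.6, -285.2, 158.5]
ee_rot: [0.693, 0.721, -0.0, 0.001]
contact_force: [-0.1, 1.4, 0.9]
gripper_width: 0.526
grasp_force: 0.0
```

```bash
cat > fin.py <<'E'
from h import *
from cell import env
for n in("top","side"):
    c=env.capture(n); pickle.dump(c,open(n+"5.pkl","wb"));X=cloud(c);Z=X[:,:,2];g=c["color"]
    L=(abs(X[:,:,0]-641)<60)&(abs(X[:,:,1]+23)<200)&(Z>48)&(Z<64)&(g.min(2)>120);q=X[L]
    if len(q)>50: print(n,"bar",len(q),*rect(q),"z ends",[np.median(q[(q[:,1]+23)*s>80][:,2]).round(1) for s in(-1,1)])
    q=X[(abs(X[:,:,0]-641)<40)&(abs(X[:,:,1]+23)<45)&(Z>75)&(Z<100)];print(n,"grip",len(q),*(rect(q) if len(q)>9 else()))
    q=X[(abs(X[:,:,0]-428)<45)&(abs(X[:,:,1]+283)<45)&(Z>70)&(Z<100)];print(n,"sel",len(q),*(rect(q) if len(q)>9 else()))
E
python3 fin.py
python3 -c "
import pickle,cv2
c=pickle.load(open('top5.pkl','rb'));cv2.imwrite('pics/t5.png',cv2.resize(c['color'][100:340,190:510,::-1],(800,600),interpolation=cv2.INTER_CUBIC))"
python3 go.py 428.2 -284.5 130 213.8
```

```text
top bar 1485 [642.1 -24.9] [ 54.9 358.8] 2.2 z ends [np.float64(57.0), np.float64(56.9)]
top grip 146 [640.4 -24.5] [18.9 47.2] 2.1
top sel 102 [ 428.  -282.8] [45.6 12.7] 32.7
side bar 928 [640.  -26.7] [ 56.3 368.5] 2.3 z ends [np.float64(57.2), np.float64(57.3)]
side grip 122 [640.4 -21.6] [20.4 53. ] 6.7
side sel 0
t 52.15 pos [ 445.4 -283.3  158.3] phi 92.31 tilt [ 0.02 -0.01] q [-0.72  0.81] F [0.3 0.5 0.6] w 45.0 g 0.0
turn az -15.19 then dxyz [0.498 0.287 0.945]
```

View pics/t5.png

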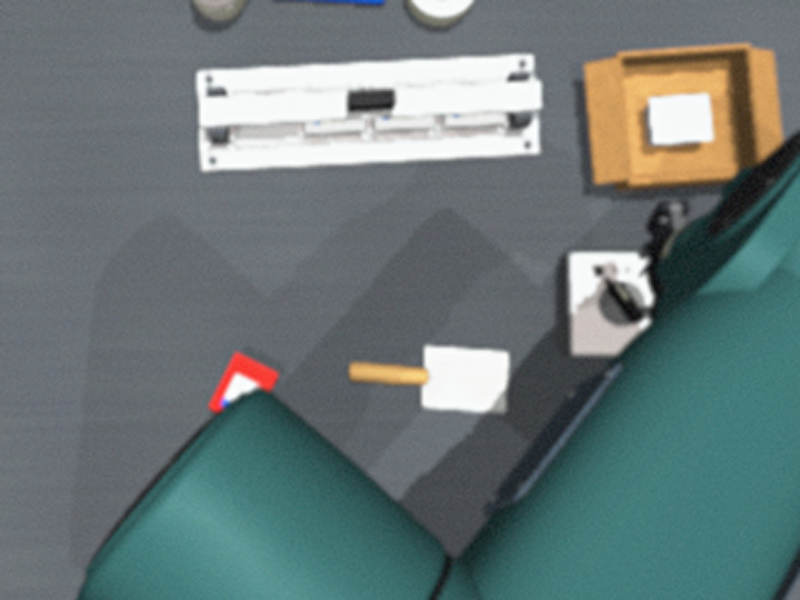

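The bar is seated level and centred, with its grip at crop (370,100), 0.6 mm off in x. The selector still reads 32.7°, so I'll turn it clockwise by 67.6° to test.

{"fn": "jog_arm", "kwargs": {
  "deltas": [
    [0,0,-1,0,0,0,45],
    [0,0,-1,0,0,0,45],
    [0,0,-1,0,0,0,45],
    [0,0,-1,0,0,0,45],
    [0,0,-1,0,0,0,45],
    [0,0,-1,0,0,0,45],
    [0,0,-1,0,0,0,45],
    [0,0,-1,0,0,0,45],
    [0,0,-1,0,0,0,45],
    [0,0,-1,0,0,0,45],
    [0,0,-1,0,0,0,45],
    [0,0,-1,0,0,0,45],
    [0,0,-1,0,0,0,45],
    [0,0,-1,0,0,0,45],
    [0,0,-1,0,0,0,45],
    [0,0,-0.05,0,0,0,45],
    [0,0,0,0.5,0.29,0.9,45],
    [0,0,0,0,0,0,45],
    [0,0,0,0,0,0,45]
  ]
}}

```text
time: 54.52
ee_pos: [428.7, -284.3, 131.7]
ee_rot: [-0.281, 0.96, -0.0, 0.0]
contact_force: [-0.5, -0.3, -0.3]
gripper_width: 0.525
grasp_force: 0.0
```

```bash
python3 go.py 428.2 -284 64 212.7
```

```text
t 54.52 pos [ 428.7 -284.3  131.7] phi -147.35 tilt [ 0.04 -0.03] q [-0.74 -1.31] F [-0.5 -0.3 -0.3] w 44.8 g 0.0
turn az -0.01 then dxyz [0.009 0.019 2.256]
```

Grip with 30 N, then turn 67.6° clockwise (8.45 units).

{"fn": "jog_arm", "kwargs": {
  "deltas": [
    [0,0,0,0.01,0.02,0.8,45],
    [0,0,0,0,0,0.8,45],
    [0,0,0,0,0,0.65,45],
    [0,0,0,0,0,0,45],
    [0,0,0,0,0,0,0],
    [0,0,0,0,0,0,0],
    [0,0,0,0,0,0,0],
    [0,0,0,0,0,0,0],
    [0,0,0,0,0,0,0]
  ],
  "grip_force": 30
}}

```text
time: 55.65
ee_pos: [428.4, -284.8, 64.5]
ee_rot: [-0.282, 0.96, -0.001, 0.001]
contact_force: [0.7, -1.6, 6.8]
gripper_width: 0.13
grasp_force: 34.6
```

{"fn": "jog_arm", "kwargs": {
  "deltas": [
    [0,0,0.7,0,0,0,0],
    [0,0,0.7,0,0,0,0],
    [0,0,0.7,0,0,0,0],
    [0,0,0.7,0,0,0,0],
    [0,0,0.7,0,0,0,0],
    [0,0,0.7,0,0,0,0],
    [0,0,0.7,0,0,0,0],
    [0,0,0.7,0,0,0,0],
    [0,0,0.7,0,0,0,0],
    [0,0,0.7,0,0,0,0],
    [0,0,0.7,0,0,0,0],
    [0,0,0.7,0,0,0,0],
    [0,0,0.05,0,0,0,0],
    [0,0,0,0,0,0,0],
    [0,0,0,0,0,0,0]
  ]
}}

```text
time: 57.52
ee_pos: [428.4, -283.6, 64.4]
ee_rot: [0.299, 0.954, 0.001, 0.001]
contact_force: [2.3, 6.3, 11.1]
gripper_width: 0.129
grasp_force: 35.1
```

```bash
python3 go.py 428.2 -284 64 145.1
```

```text
t 57.52 pos [ 428.4 -283.6   64.4] phi 145.15 tilt [0.14 0.02] q [-0.74 -0.14] F [ 2.3  6.3 11.1] w 11.0 g 35.1
turn az 0.01 then dxyz [-0.001 -0.014  0.014]
```

Release, rise, and back off so the cameras see clearly.

{"fn": "jog_arm", "kwargs": {
  "deltas": [
    [0,0,0,0,0,0,45],
    [0,0,0,0,0,0,45],
    [0,0,0,0,0,0,45],
    [0,0,0,0,0,-0.6,45],
    [0,0,0,0,0,-1,45],
    [0,0,0,0,0,-1,45],
    [0,0,0,0,0,-1,45],
    [0,0,0,0,0,-1,45],
    [0,0,0,0.7,-0.7,0,45],
    [0,0,0,0.7,-0.7,0,45],
    [0,0,0,0.7,-0.7,0,45],
    [0,0,0,0.7,-0.7,0,45],
    [0,0,0,0.7,-0.7,0,45],
    [0,0,0,0,-0.8,0,45],
    [0,0,0,0,0,0,45],
    [0,0,0,0,0,0,45]
  ]
}}

```text
time: 59.52
ee_pos: [267.8, -329.5, 201.2]
ee_rot: [0.3, 0.954, 0.0, -0.0]
contact_force: [0.4, 0.2, 0.3]
gripper_width: 0.533
grasp_force: 0.0
```

```bash
python3 fin.py
python3 -c "
import pickle,cv2
c=pickle.load(open('top5.pkl','rb'));cv2.imwrite('pics/t6.png',cv2.resize(c['color'][70:310,190:510,::-1],(800,600),interpolation=cv2.INTER_CUBIC))"
```

```text
top bar 1484 [641.8 -24.9] [ 54.4 359.2] 2.3 z ends [np.float64(56.8), np.float64(57.1)]
top grip 147 [640.5 -24.3] [18. 47.] 2.3
top sel 107 [ 428.2 -283.3] [13.2 44.9] 55.3
side bar 912 [641.8 -24.8] [ 55.4 365.4] 2.3 z ends [np.float64(56.7), np.float64(56.9)]
side grip 118 [640.8 -23.5] [20.4 54.3] 5.4
side sel 0
```

View pics/t6.png

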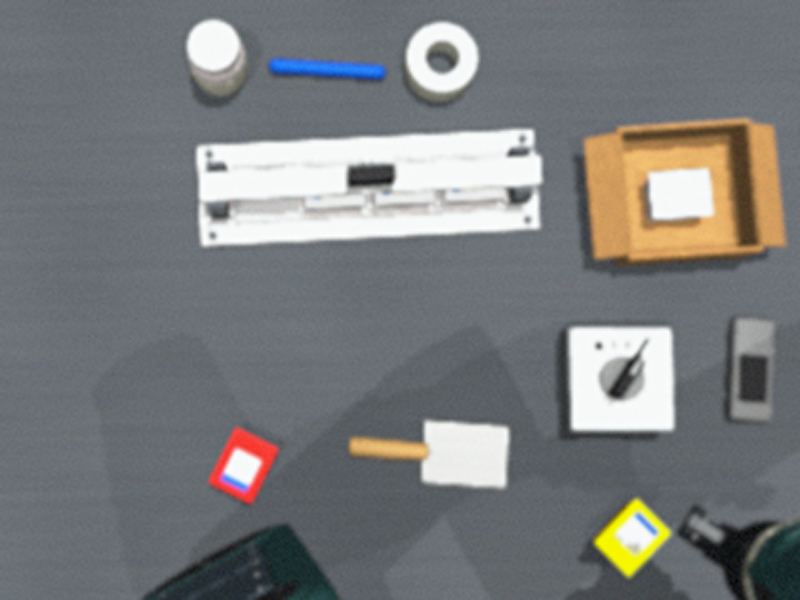

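The pointer at crop (630,375) lies on the long line, at -34.7°. The bar, packs and bystanders are all in place, and the arm is clear of everything.

```bash
python3 -c "
from cell import env
print(env.sign_off())"
```

```text
the job is handed in; nothing more can be done
None
```

I handed the job in after about 60 s of robot time: selector to standby, one old pack in the reject carton, three fresh packs in pockets 0–2, bar level in both saddles, selector on the test line; the final camera check agreed, but sign-off gave no verdict.

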